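# Dock the chew stick in its hidden seat

### The job

Pick up the bamboo chew stick, lower its round foot through the wide opening of the green-topped dock, and slide it along the slot, feeling with light pressure, until the foot drops into the seat hidden under the cover. Stop there and let go, leaving the stick standing upright with its foot fully down in the seat; be gentle with the dock, keep the stick upright throughout and leave the jar, the blue dish, the terracotta hide and the scoop where they are.

Things in the scene. Friction and masses are not known exactly. Their poses are not given: they have to be found in the camera images.
- stick: Bamboo chew stick, 112 mm tall, 90 g, standing upright on the sideboard top. Round steel foot 30 mm diameter, 8 mm thick; thin neck 10 mm diameter up to 48 mm height; bamboo grip 16 mm diameter from 48 to 112 mm: grasp it there from above, about 85 mm over the foot's underside. Origin: centre of the foot's underside; z is the stick's axis, up.
- dock: Fixed rigid dock, white walls, green top, 64 mm wide (x), 192 mm long (y from -26 to +166 mm), 38 mm high. Origin: at sideboard-top height under the centre of its entry opening; z up; the slot runs from the entry along the dock's +y. Its floor and ledges ride on soft mounts and sink 1 mm per 3 N, at most 3 mm; sideways it is rigid. Over 20 N from the stick, down or sideways, damages it.
- dock_entry (a point): Centre of the dock's entry opening, at its top, 38 mm above the sideboard top. The opening takes the foot: 36 mm wide in the dock's x (walls; the rim is 40 mm), 40 mm long in y (-20 to +20 mm).
- dock_slit_end (a point): Far end of the slit, 115 mm along dock y from the entry centre, at the top. From y = 20 to 115 mm a 4 mm cover (underside 34 mm high) leaves a 16 mm wide slit for the neck; the foot runs beneath in a channel 36 mm wide.
- dock_ledge (a point): Under the entry centre, 18 mm high: top of the two ledges (|x| 8 to 18 mm, open trench between) that carry the foot. Hidden under the cover both have the same 30 mm long gap, the seat, 12 mm deep (floor 6 mm high). Its centre is at y = 50 to 95 mm, different each time, shown by no pose or camera; the foot falls in within about 2 mm of it.
- jar: Closed plastic jar with an orange twist cap, 60 mm diameter, 85 mm tall, standing; origin under its centre. Bystander.
- dish: Blue ceramic dish, 100 mm diameter, 35 mm tall; origin under its centre. Bystander.
- hide: Terracotta hide, 100 mm diameter, 90 mm tall; origin under its centre. Bystander.
- scoop: Red-handled scoop lying on the sideboard, off to the robot's left; origin in its middle. Bystander.

How it is judged:
On the way, in this order (a step that is already met when the one before it is completed fails the run):
1. the stick is lifted clear of the sideboard (height (world z) of stick above 0.038 m), for 0.1 s.
2. its foot has been lowered into the dock and slid in under the cover (y of stick in the frame of dock between 0.022 and 0.115 m and x of stick in the frame of dock between -0.008 and 0.008 m and z of stick in the frame of dock between 0.013 and 0.027 m), for 0.1 s.
At the end, for the whole second after the job is handed in: The stick stands released and at rest in the dock, upright within about 6 degrees, its foot under the cover and down in the hidden seat: its underside less than 10 mm above the sideboard (6 mm when fully home, 18 mm when still on the ledges) (z of stick in the frame of dock below 0.01 m and y of stick in the frame of dock between 0.04 and 0.105 m and x of stick in the frame of dock between -0.008 and 0.008 m and angle between stick's own z axis and vertical below 0.1 rad and linear speed of stick below 0.02 m/s); the robot touches nothing.
It fails at once if the dragging goes on after the foot has dropped into the seat, levering the stick over by more than 0.1 rad (6 degrees) (z of stick in the frame of dock below 0.0125 m and y of stick in the frame of dock between 0.03 and 0.115 m and x of stick in the frame of dock between -0.018 and 0.018 m and angle between stick's own z axis and vertical above 0.1 rad).
It fails at once if the stick is tipped or levered over by more than 0.25 rad (14 degrees) (angle between stick's own z axis and vertical above 0.25 rad).
It fails at once if the stick presses on the dock, down or sideways, with more than 20 N (contact force between stick and dock above 20 N).
It fails at once if the jar, dish, hide or scoop is moved more than 15 mm (distance of any of jar, dish, hide, scoop from where it was at the start of the episode above 0.015 m).
It also fails if it takes over 72 s, if anything falls off the work surface, if the arm or the gripper's body presses on something with over 40 N, if the wrist force passes 120 N, or if a joint passes its speed limit or range.

### The arm

A 7-joint arm with a two-finger parallel gripper is mounted at the origin on the work surface. World frame = base frame: x ahead of the robot, y to its left, z up, the work surface at z = 0. Lengths are in m, angles in rad, forces in N, time in s.
With the tool pointing down it reaches from about 0.35 to 0.9 m from the base axis. Payload 8.1 kg.
Tool frame: the origin (TCP) lies at the very end of the fingers, on their centre line; the grasp point (between the pads) lies 19 mm behind it; x points along the fingers, y is the direction in which the jaws open and shut, and the axes are right-handed (so a half turn about x gives the same grasp; the last joint's range is limited). The gripper opens to 92 mm and grips with 3 to 60 N. Pads are 19 mm wide; open, the fingers measure 130 mm over their backs; the gripper's body (75 mm by 190 mm) begins 47 mm behind the grasp point.
Start: joints at [1.045, 0.434, 0.025, 1.573, -0.012, 1.134, -0.075], TCP at [0.256, -0.57, 0.187] pointing down, gripper open.
Joint ranges: [-2.62, 2.62], [-0.44, 2.09], [-1.27, 1.32], [0.08, 2.57], [-1.32, 4.46], [0.12, 2], [-2.74, 2.74]. Speed limits (rad/s): [2.22, 2.22, 3.01, 3.01, 3.14, 3.14, 3.14].

### API

Orientations are given as a rotation vector (axis times angle).
In Python, from cell import arm gives the robot as it stands.
- The arm moves only by the tool servo_tool, never from a script. Its argument "plan" is a list of rows, each a list of 2 entries, a list of its own where there are three numbers: the shift along the world's x, y, z in cm, then the turn, a rotation vector about the world's x, y, z in degrees. A call has 1 to 12 rows; each row is the pose to reach, as a shift and turn from the pose measured when the call began; what a row does not reach only later rows make up. A row lasts 1/10 s, in which the tool goes at most 50 mm and 8.59 degrees, less where a joint would pass 70% of its speed; a pose out of reach is approached as far as the arm can. A call with a gripper value outside its range is refused whole. "grip" is the opening, from 0 (shut) to 1 (fully open), set as the call begins (left out, the last holds). The fingers move at their own pace and stop on an object; "squeeze" is the grip in N (left out, the last holds). Time passes only in rows, so rows that repeat a pose let the fingers close. It gives the time, the measured TCP pose, the force and the opening at its end, in the units of the state.
- arm.observe(): the state, without advancing time (a new reading comes with each control period).
- arm.get_image(name): name is "side" or "top"; returns a dict with "frame" (480x640x3 uint8, blue, green, red), "fx", "fy", "cx", "cy" (pixels), "position" and "rotation" of the camera in the world. Camera axes: x right, y down, z forward; pixel columns grow to the right and rows downward; lengths in m; the calibration is good to about 2 mm. A picture is of the moment at which its call begins. There is no depth.
- arm.sign_off(): hands the job in, once; it reports no verdict.
Trained networks look in a picture, given as the dict that the camera call returned (one of the last four; its "shot" number tells which), for a name from the list of things; names that differ only in an ending like _2 or _b are one class to them, and where a whole thing is asked for, a point or a joint stands for the part that bears it (a point fixed in the world has none). Each returns a list of dicts, best first, with "score" (0 to 1); they miss things now and then, are a little off and sometimes report something else, mostly with a low value. They report only what shows in the picture. A call takes as long as a camera call.
- arm.search_frame(picture, query): "at" ([column, row] in pixels, amid what is visible of it).
- arm.trace(picture, query): "pixels" (480x640 bool, what is visible of it) and "at" ([column, row] in pixels, amid what is visible of it).
The state is a dict: "clock": time; "joints": joint angles; "dq": joint speeds; "joint_efforts": joint torques, N m; "position": TCP position; "ee_rot": TCP orientation; "force": force on the tool from outside, world axes, zero at the start; "ft_torque": the same for the moment, N m; "width": opening from 0.0 (shut) to 1.0 (fully open).
Only numpy, scipy, OpenCV 4.12 (cv2) and the standard library are available. Lean on these libraries where they do the work, as an engineer would, in place of code of your own. Each camera call takes 0.05 s, during which the arm holds its last target.

## Working session

There is one attempt and no reset: what is moved stays moved. The work goes in short steps, Python scripts to look and compute and a tool call to move; the robot and the scene stay as the last step left them, time stands still between calls to the robot, and variables do not carry over. Pictures are saved under pics/ and viewed, and the job is handed in when it is done.

Besides the shell and the picture viewer there is one more tool, called as name(argument=value, ...), one argument or row to a line, values as JSON. servo_tool: Moves the arm, as the interface text tells. Its arguments: {"type":"object","properties":{"plan":{"type":"array","items":{"type":"array"}},"grip":{"type":"number"},"squeeze":{"type":"number"}},"required":["plan"]}

```bash
mkdir -p pics; cat > h.py <<'E'
import numpy as np, cv2, sys
from cell import arm
def ray(p,uv):
    d=np.array([(uv[0]-p['cx'])/p['fx'],(uv[1]-p['cy'])/p['fy'],1.0]); return np.array(p['position']),np.array(p['rotation'])@d
def atz(p,uv,z):
    o,d=ray(p,uv); return o+d*(z-o[2])/d[2]
def proj(p,X):
    c=np.array(p['rotation']).T@(np.array(X)-np.array(p['position'])); return [p['fx']*c[0]/c[2]+p['cx'],p['fy']*c[1]/c[2]+p['cy']]
def tri(p,a,q,b):
    A=np.zeros((3,3));B=np.zeros(3)
    for P,u in((p,a),(q,b)):
        o,d=ray(P,u);d=d/np.linalg.norm(d);M=np.eye(3)-np.outer(d,d);A+=M;B+=M@o
    return np.linalg.solve(A,B)
E
python3 - <<'E'
from h import *
s=arm.observe(); print({k:np.round(v,3) for k,v in s.items()})
for n in('side','top'):
    p=arm.get_image(n); cv2.imwrite(f'pics/{n}0.png',p['frame'])
    print(n,p['fx'],p['cx'],p['cy'],np.round(p['position'],3),np.round(p['rotation'],3).tolist())
    for q in('stick','dock','dock_entry','dock_slit_end','dock_ledge','jar','dish','hide','scoop'):
        r=arm.search_frame(p,q); print(q,[(np.round(d['at'],1).tolist(),round(d['score'],2)) for d in r[:2]])
E
```

```text
{'clock': np.float64(0.0), 'joints': array([ 1.045,  0.435,  0.025,  1.574, -0.012,  1.134, -0.075]), 'dq': array([ 0.002, -0.   , -0.001, -0.001,  0.001, -0.001,  0.001]), 'joint_efforts': array([-1.0000e-03, -6.6787e+01,  9.8400e-01, -3.1447e+01, -6.1000e-02,
        4.3000e-02,  0.0000e+00]), 'position': array([ 0.256, -0.569,  0.186]), 'ee_rot': array([ 1.988,  0.428, -1.989]), 'force': array([0.037, 0.202, 0.14 ]), 'ft_torque': array([-0.028, -0.065, -0.013]), 'width': np.float64(1.001)}
side 601.1999719720317 313.4427924753284 243.55577021871213 [0.056 1.071 0.823] [-0.548, 2.549, -1.373]
stick [([382.8, 181.4], 0.5)]
dock [([331.7, 256.8], 0.92)]
dock_entry [([330.8, 255.0], 0.89)]
dock_slit_end [([330.2, 258.1], 0.95)]
dock_ledge [([328.3, 259.0], 0.67)]
jar [([246.8, 299.6], 0.79)]
dish [([216.3, 273.8], 0.6)]
hide [([309.9, 168.3], 0.95)]
scoop [([338.9, 391.7], 0.89), ([307.2, 170.3], 0.38)]
top 458.59018203283955 320.06493148726054 240.8173531231631 [0.42  0.008 0.982] [-2.14, 2.145, -0.125]
stick [([511.4, 270.0], 0.78)]
dock [([253.9, 173.2], 0.61), ([342.9, 264.9], 0.57)]
dock_entry [([341.1, 264.8], 0.68)]
dock_slit_end [([342.0, 264.7], 0.63)]
dock_ledge []
jar [([219.1, 220.6], 0.76)]
dish [([256.4, 173.0], 0.64)]
hide [([511.6, 164.3], 0.69)]
scoop [([154.4, 347.0], 0.78)]
```

```bash
sed -i "s/np.array(p\['rotation'\])/R(p)/g; s/^def ray/def R(p): return cv2.Rodrigues(np.array(p['rotation'],float))[0]\ndef ray/" h.py; cat h.py|head -6
```

```text
import numpy as np, cv2, sys
from cell import arm
def R(p): return cv2.Rodrigues(np.array(p['rotation'],float))[0]
def ray(p,uv):
    d=np.array([(uv[0]-p['cx'])/p['fx'],(uv[1]-p['cy'])/p['fy'],1.0]); return np.array(p['position']),R(p)@d
def atz(p,uv,z):
```

View pics/side0.png

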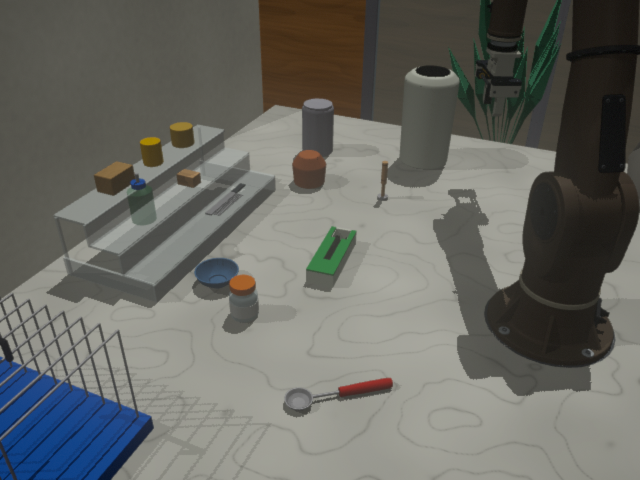

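View pics/top0.png

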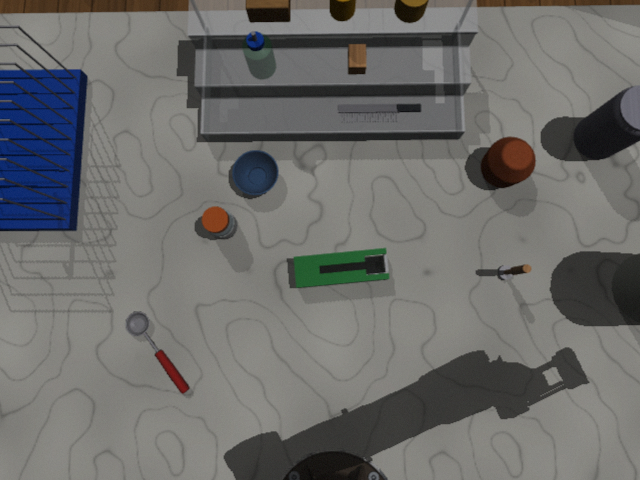

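```bash
python3 - <<'E'
from h import *
P={n:arm.get_image(n) for n in('side','top')}
for n,p in P.items():
    f=p['frame']; hsv=cv2.cvtColor(f,cv2.COLOR_BGR2HSV)
    m=cv2.inRange(hsv,(45,120,40),(80,255,255))
    c=[(331,256),(342,265)][n=='top']
    M=np.zeros_like(m); M[c[1]-50:c[1]+50,c[0]-70:c[0]+70]=m[c[1]-50:c[1]+50,c[0]-70:c[0]+70]
    pts=cv2.findNonZero(M); r=cv2.minAreaRect(pts); b=cv2.boxPoints(r)
    W=np.array([atz(p,u,.038) for u in b])
    print(n,b.round(1).tolist(),W.round(4).tolist(),[np.linalg.norm(W[i]-W[i-1]).round(4) for i in range(4)])
    h=cv2.convexHull(pts).reshape(-1,2); Wh=np.array([atz(p,u,.038)[:2] for u in h.astype(float)])
    r2=cv2.minAreaRect((Wh*1000).astype(np.float32)); print('world rect',r2, cv2.boxPoints(r2).round(1).tolist())
    t=arm.trace(p,'stick')
    for d in t[:1]:
        ys,xs=np.nonzero(d['pixels']); print('stick',d['score'],xs.min(),xs.max(),ys.min(),ys.max(),len(xs))
        np.save(f'st_{n}.npy',d['pixels'])
    for lab,(x,y,w,hh) in {'dock':(c[0]-60,c[1]-45,120,90),'stick':((350,145,70,70) if n=='side' else (460,235,90,70))}.items():
        s=800//w if w*(800//w)<=800 else 6; s=min(s,600//hh)
        cv2.imwrite(f'pics/{n}_{lab}.png',cv2.resize(f[y:y+hh,x:x+w],None,fx=s,fy=s,interpolation=cv2.INTER_CUBIC)); print(lab,x,y,s)
E
```

```text
side [[307.0, 268.0], [335.79998779296875, 220.10000610351562], [356.79998779296875, 232.6999969482422], [328.0, 280.6000061035156]] [[0.5116, 0.0812, 0.038], [0.5318, -0.1367, 0.038], [0.4625, -0.103, 0.038], [0.4506, 0.1048, 0.038]] [np.float64(0.0654), np.float64(0.2188), np.float64(0.077), np.float64(0.2082)]
world rect ((489.9841003417969, -12.206161499023438), (60.217525482177734, 186.0763397216797), 5.303573131561279) [[451.3999938964844, 77.69999694824219], [468.6000061035156, -107.5999984741211], [528.5999755859375, -102.0999984741211], [511.3999938964844, 83.19999694824219]]
stick 0.32 293 326 150 188 1109
dock 271 211 6
stick 350 145 8
top [[293.20001220703125, 256.8999938964844], [385.29998779296875, 248.0], [388.20001220703125, 278.29998779296875], [296.1000061035156, 287.20001220703125]] [[0.515, 0.0814, 0.038], [0.533, -0.1091, 0.038], [0.4705, -0.1139, 0.038], [0.4527, 0.0749, 0.038]] [np.float64(0.0627), np.float64(0.1914), np.float64(0.0626), np.float64(0.1896)]
world rect ((492.7808837890625, -16.53015899658203), (62.676876068115234, 189.8271026611328), 5.378081798553467) [[452.70001220703125, 75.0], [470.5, -114.0], [532.9000244140625, -108.0999984741211], [515.0999755859375, 80.9000015258789]]
stick 0.91 498 531 264 278 338
dock 282 220 6
stick 460 235 8
```

View pics/top_dock.png

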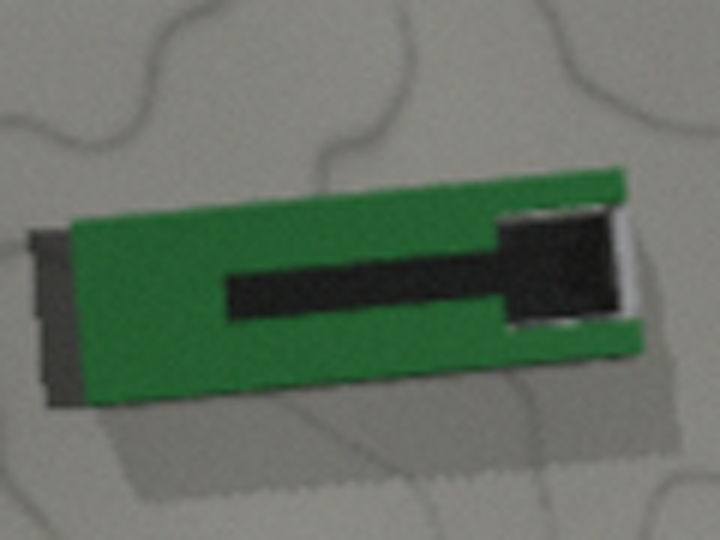

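View pics/side_dock.png

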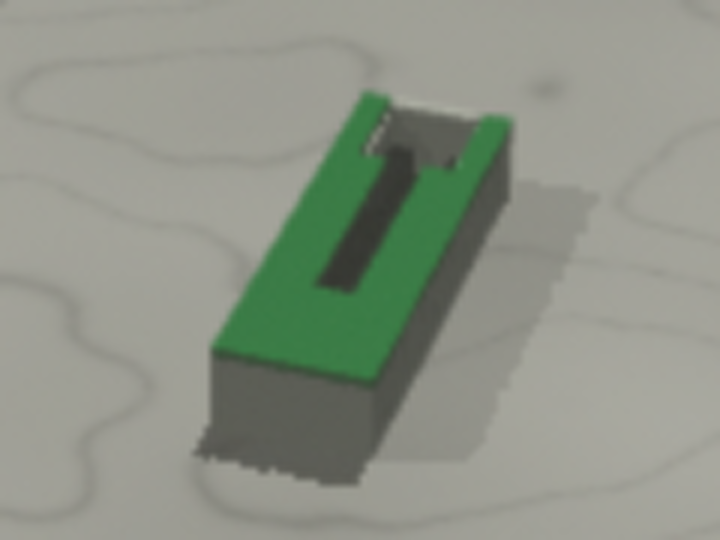

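View pics/top_stick.png

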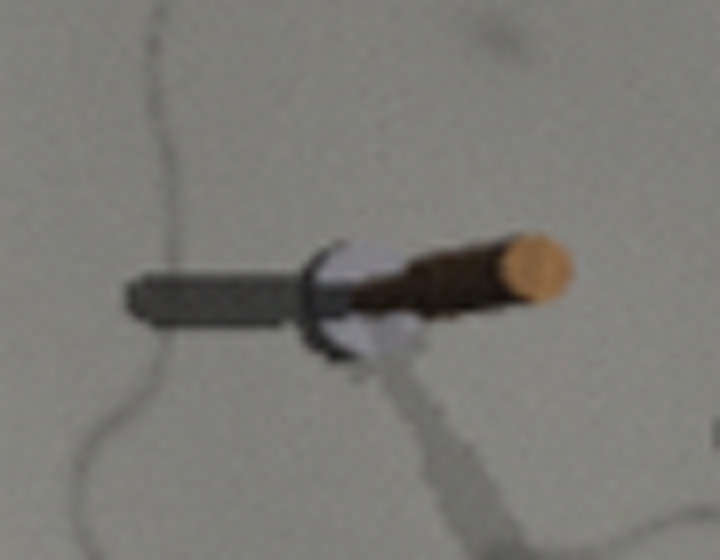

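View pics/side_stick.png

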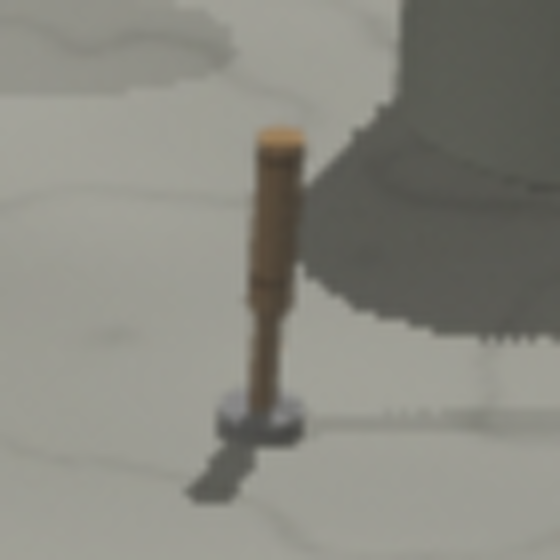

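```bash
cat > fit.py <<'E'
from h import *
from scipy.optimize import minimize
def fit_dock(p,x0,box):
    x,y,w,h=box; f=p['frame'][y:y+h,x:x+w].astype(float)
    g=f[...,1]-np.maximum(f[...,0],f[...,2])
    S=8
    outs=[[(-32,-26),(32,-26),(32,166),(-32,166)]]
    holes=[[(-20,-26),(20,-26),(20,20),(-20,20)],[(-8,19),(8,19),(8,115),(-8,115)]]
    def ren(q):
        m=np.zeros((h*S,w*S),np.uint8); c,s=np.cos(q[2]),np.sin(q[2])
        for pl,v in [(outs[0],255)]+[(a,0) for a in holes]:
            U=[proj(p,[q[0]+(a*c-b*s)/1e3,q[1]+(a*s+b*c)/1e3,.038]) for a,b in pl]
            U=(np.array(U)-[x,y]+.5)*S-.5
            cv2.fillPoly(m,[np.round(U*16).astype(np.int32)],v,shift=4)
        return cv2.GaussianBlur(cv2.resize(m,(w,h),interpolation=cv2.INTER_AREA),(3,3),.6)/255.
    def cost(q):
        m=ren(q); A=np.c_[m.ravel(),np.ones(m.size)]; r=np.linalg.lstsq(A,g.ravel(),rcond=None); return r[1][0]/1e3
    r=minimize(cost,x0,method='Nelder-Mead',options=dict(initial_simplex=np.array([x0]+[list(np.array(x0)+d) for d in ([.006,0,0],[0,.006,0],[0,0,.05])]),xatol=1e-5,fatol=1e-3))
    return r.x,r.fun
E
python3 - <<'E'
from fit import *
P={n:arm.get_image(n) for n in('side','top')}
for n,b in (('top',(270,225,140,85)),('side',(280,205,100,95))):
    q,c=fit_dock(P[n],[.499,-.086,.094],b); print(n,q.round(4),c)
a,b=P['top'],P['side']
T=tri(a,(526.7,268.1),b,(384.7,162)); F=tri(a,(505.8,272.1),b,(382.3,195.6))
print(T,F, 'top only',atz(a,(526.7,268.1),.112),atz(a,(505.8,272.1),.008),'side',atz(b,(384.7,162),.112),atz(b,(382.3,195.6),.008))
s=arm.observe(); print(cv2.Rodrigues(s['ee_rot'])[0].round(3))
E
```

```text
top [ 0.5    -0.0868  0.094 ] 27.888233033790495
side [ 0.4972 -0.0837  0.0924] 16.487549773159735
[ 0.48500023 -0.36686452  0.10760344] [ 0.48446702 -0.36702341  0.0035683 ] top only [ 0.4852204  -0.36478151  0.112     ] [ 0.48463519 -0.3651603   0.008     ] side [ 0.48183527 -0.35827645  0.112     ] [ 0.4817018  -0.35944292  0.008     ]
[[-0.     0.41  -0.912]
 [-0.    -0.912 -0.41 ]
 [-1.     0.     0.   ]]
```

servo_tool(
  plan=[
    [[3.8,3.4,0],[0,0,-4]],
    [[7.6,6.8,0],[0,0,-8]],
    [[11.4,10.3,0],[0,0,-12]],
    [[15.2,13.7,0],[0,0,-16]],
    [[19,17.1,-1],[0,0,-18.8]],
    [[22.8,20.6,-2],[0,0,-18.8]],
    [[22.8,20.6,-3],[0,0,-18.8]],
    [[22.8,20.6,-3],[0,0,-18.8]],
  ],
  grip=1,
  squeeze=15,
)

```text
clock: 2.1
position: [0.4854, -0.3611, 0.1554]
ee_rot: [2.17, 0.111, -2.173]
force: [-0.5, -1.2, -0.2]
width: 0.996
```

```bash
python3 - <<'E'
from h import *
s=arm.observe(); print(s['position'].round(4) if hasattr(s['position'],'round') else s['position'],cv2.Rodrigues(np.array(s['ee_rot']))[0].round(3).tolist(),s['force'])
for n in('side','top'):
    p=arm.get_image(n); u=proj(p,s['position']);print(n,u)
    x,y=int(u[0])-70,int(u[1])-50
    cv2.imwrite(f'pics/{n}1.png',cv2.resize(p['frame'][y:y+105,x:x+140],None,fx=5,fy=5,interpolation=cv2.INTER_CUBIC))
E
```

```text
[ 0.4854 -0.3611  0.1554] [[-0.002, 0.099, -0.995], [0.002, -0.995, -0.099], [-1.0, -0.002, 0.002]] [-0.51831079 -1.19088133 -0.24076405]
side [np.float64(384.8927360369048), np.float64(146.55590050606014)]
top [np.float64(535.0058677292903), np.float64(266.16786489743316)]
```

View pics/side1.png

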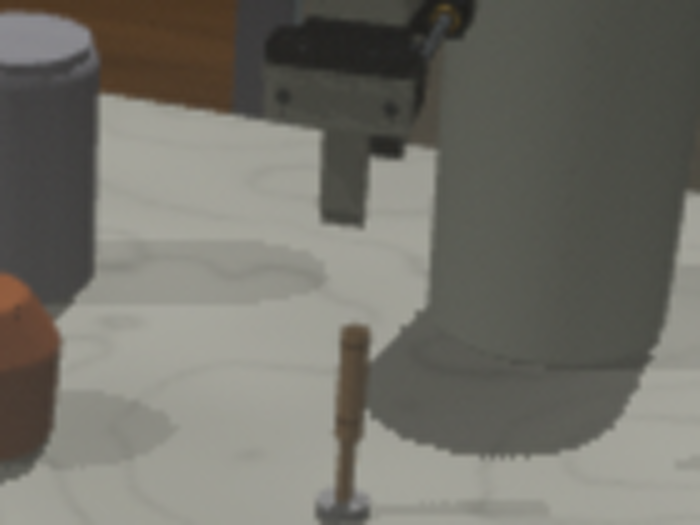

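View pics/top1.png

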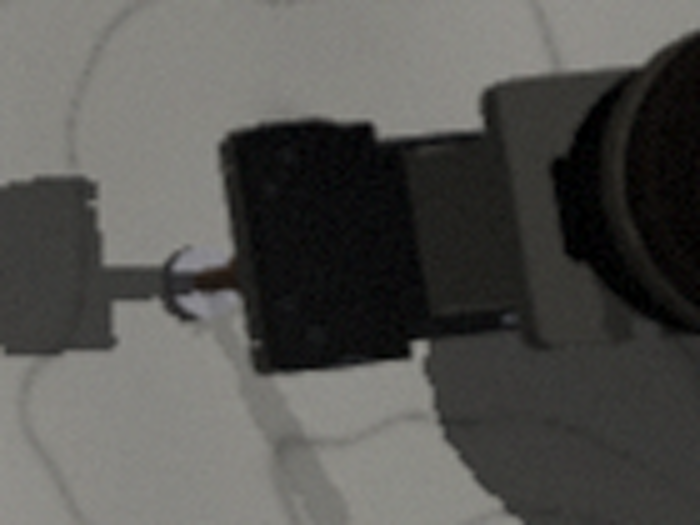

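```bash
python3 - <<'E'
from h import *
p=arm.get_image('side')
t=np.array([.4854,-.3611,.1554])
for d in(.046,.065):
  for l in(-.0095,.0095): print(d,proj(p,t+d*np.array([-.099,.995,0])+l*np.array([.995,.099,0])))
print(proj(p,[.484,-.363,.112]))
E
```

```text
0.046 [np.float64(384.5393483534017), np.float64(153.99548251796455)]
0.046 [np.float64(377.42131758046673), np.float64(152.98822784355565)]
0.065 [np.float64(382.89888647516887), np.float64(156.9631370471635)]
0.065 [np.float64(375.71725949037756), np.float64(155.93664871900359)]
[np.float64(384.4943680315704), np.float64(161.1619586278839)]
```

```bash
python3 - <<'E'
from h import *
s=arm.observe(); T=np.eye(4);T[:3,:3]=cv2.Rodrigues(np.array(s['ee_rot']))[0];T[:3,3]=s['position']
for n,(x,y,w,h) in {'side':(340,60,120,90),'top':(480,200,160,110)}.items():
    p=arm.get_image(n); f=p['frame'][y:y+h,x:x+w]; S=5
    f=cv2.resize(f,None,fx=S,fy=S,interpolation=cv2.INTER_CUBIC)
    f=np.clip(f.astype(float)*1.7,0,255).astype(np.uint8)
    for a,b,c,col in [(0,0,0,(0,0,255)),(0,.046,0,(0,255,0)),(0,-.046,0,(255,0,0)),(0,.065,0,(0,255,255)),(0,-.065,0,(255,255,0)),(-.066,.095,0,(255,0,255)),(-.066,-.095,0,(255,128,255)),(-.066,0,.0375,(255,255,255)),(-.066,0,-.0375,(255,255,255))]:
        u=proj(p,(T@[a,b,c,1])[:3]); cv2.circle(f,(int((u[0]-x+.5)*S),int((u[1]-y+.5)*S)),5,col,2)
    cv2.imwrite(f'pics/{n}2.png',f)
E
```

```text
(no output)
```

View pics/side2.png

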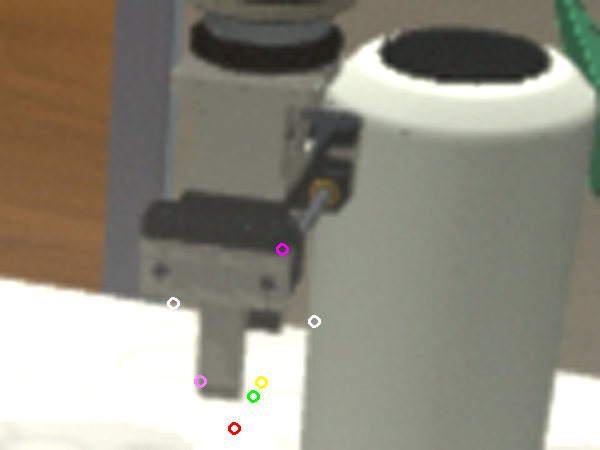

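View pics/top2.png

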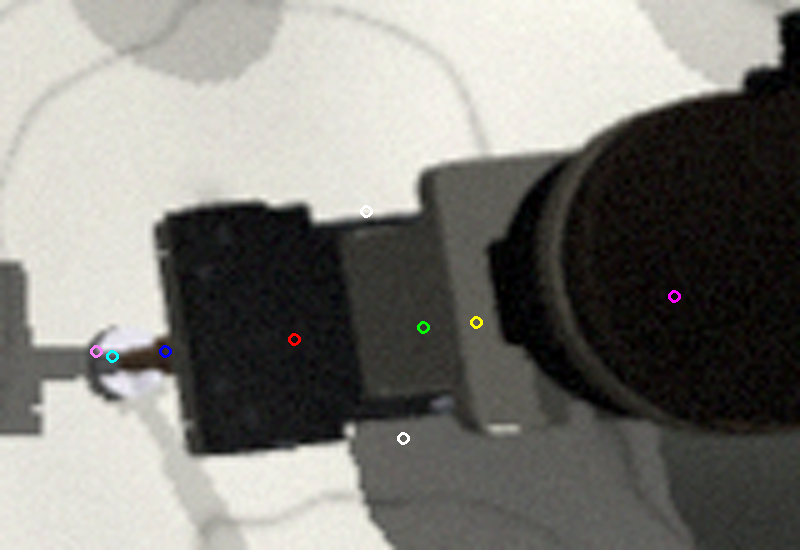

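```bash
python3 - <<'E'
from h import *
s=arm.observe(); print(s['position'],s['joints'],s['clock'],s['width'])
p=arm.get_image('side'); f=cv2.imread('pics/side0.png')
t=np.array([.256,-.569,.186]); ty=np.array([.41,-.912,0])
x,y,w,h=440,0,160,120;S=5
g=np.clip(cv2.resize(f[y:y+h,x:x+w],None,fx=S,fy=S,interpolation=cv2.INTER_CUBIC).astype(float)*1.7,0,255).astype(np.uint8)
for d,c in((0,(0,0,255)),(.046,(0,255,0)),(-.046,(255,0,0)),(.065,(0,255,255)),(-.065,(255,255,0))):
    u=proj(p,t+d*ty); print(d,u); cv2.circle(g,(int((u[0]-x+.5)*S),int((u[1]-y+.5)*S)),5,c,2)
cv2.imwrite('pics/side0c.png',g)
E
```

```text
[ 0.48314492 -0.36614281  0.15775036] [ 0.55203295  0.42823012  0.01091442  1.66006101 -0.00414107  1.05242102
 -0.91545161] 2.35 0.9979359000529894
0 [np.float64(488.1975608705038), np.float64(122.42676853304813)]
0.046 [np.float64(484.25030717486084), np.float64(116.23405375432738)]
-0.046 [np.float64(492.33062243269865), np.float64(128.91099108145397)]
0.065 [np.float64(482.67122894564295), np.float64(113.75669054414726)]
-0.065 [np.float64(494.095089586227), np.float64(131.67920479679822)]
```

View pics/side0c.png

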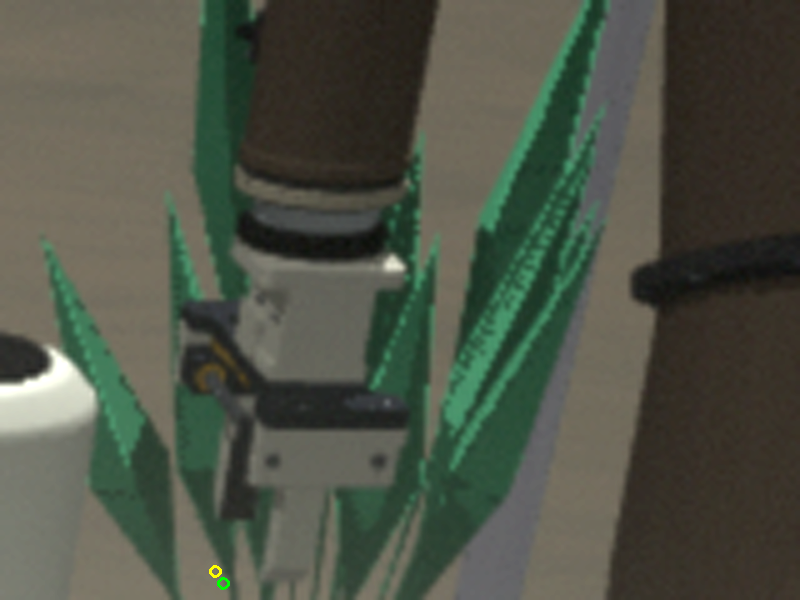

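```bash
python3 - <<'E'
from h import *
a=arm.get_image('top');b=arm.get_image('side')
for u,v in(((512,244.4),(368.6,108)),((518,290),(400,109))): 
    X=tri(a,u,b,v);print(X,proj(a,X),proj(b,X))
s=arm.observe(); print(s['position'],s['force'])
E
```

```text
[ 0.5069318  -0.26844283  0.29122403] [np.float64(512.1970366141715), np.float64(244.88270697376672)] [np.float64(368.28115248069497), np.float64(107.9907960000005)]
[ 0.43392174 -0.27193799  0.29879523] [np.float64(519.4949429697539), np.float64(293.5649331637287)] [np.float64(397.68023395661504), np.float64(109.10835900058564)]
[ 0.48374512 -0.36522988  0.15759269] [-0.3499977  -0.83631724  0.18383116]
```

servo_tool(
  plan=[
    [[0,0,0],[0,0,0]],
    [[0,0,0],[0,0,0]],
    [[0,0,0],[0,0,0]],
    [[0,0,0],[0,0,0]],
    [[0,0,0],[0,0,0]],
    [[0,0,0],[0,0,0]],
  ],
  grip=0.3,
)

```text
clock: 3.1
position: [0.4838, -0.3651, 0.1575]
ee_rot: [2.174, 0.1, -2.173]
force: [-0.1, 0.1, 0.4]
width: 0.528
```

```bash
cat > look.py <<'E'
from h import *
def look(tag,boxes):
    s=arm.observe(); print({k:np.round(s[k],4).tolist() for k in('clock','position','force','width')})
    T=np.eye(4);T[:3,:3]=cv2.Rodrigues(np.array(s['ee_rot']))[0];T[:3,3]=s['position']
    for n,(x,y,w,h) in boxes.items():
        p=arm.get_image(n); S=min(800//w,600//h)
        f=np.clip(cv2.resize(p['frame'][y:y+h,x:x+w],None,fx=S,fy=S,interpolation=cv2.INTER_CUBIC).astype(float)*1.6,0,255).astype(np.uint8)
        hw=s['width']*.046
        for b,col in((0,(0,0,255)),(hw,(0,255,0)),(-hw,(255,0,0))):
            u=proj(p,(T@[0,b,0,1])[:3]); cv2.circle(f,(int((u[0]-x+.5)*S),int((u[1]-y+.5)*S)),5,col,1)
        cv2.imwrite(f'pics/{n}_{tag}.png',f)
E
python3 -c "
from look import *
look('c',{'side':(340,60,120,90),'top':(480,200,160,110)})"
```

```text
{'clock': 3.1, 'position': [0.4838, -0.3651, 0.1575], 'force': [-0.1074, 0.0725, 0.4295], 'width': 0.528}
```

View pics/side_c.png

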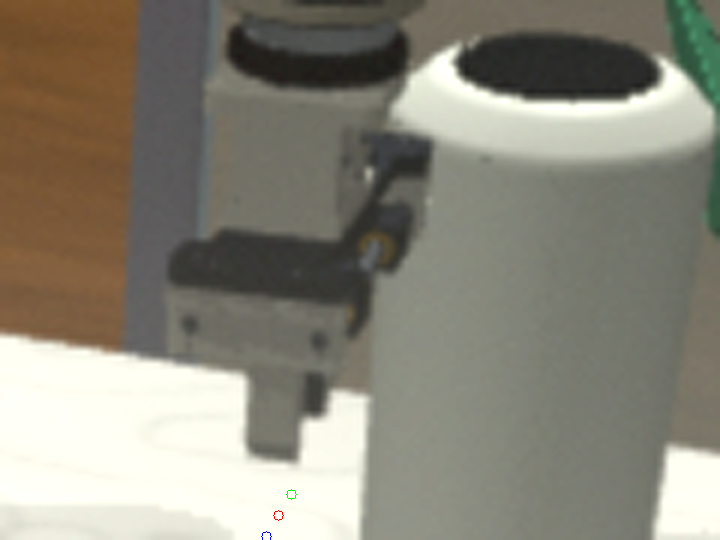

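View pics/top_c.png

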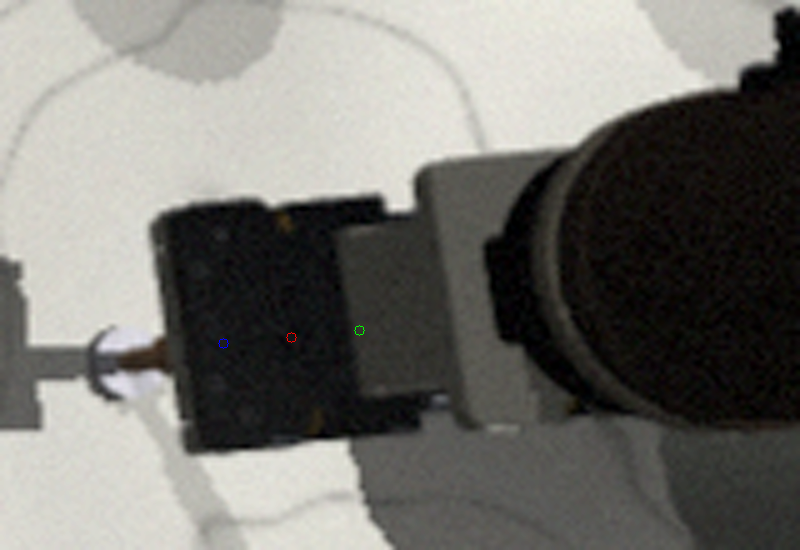

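servo_tool(
  plan=[
    [[0,0,0],[0,0,0]],
    [[0,0,0],[0,0,0]],
    [[0,0,-2],[0,0,0]],
    [[0,0,-4],[0,0,0]],
    [[0,0,-6],[0,0,0]],
    [[0,0,-7.5],[0,0,0]],
    [[0,0,-9.1],[0,0,0]],
    [[0,0,-9.1],[0,0,0]],
    [[0,0,-9.1],[0,0,0]],
  ],
  grip=0.8,
)

```text
clock: 4.1
position: [0.4838, -0.3652, 0.0667]
ee_rot: [2.174, 0.1, -2.174]
force: [-0.4, -0.1, -0.0]
width: 0.8
```

```bash
python3 -c "
from look import *
look('d',{'side':(340,110,120,90),'top':(480,200,160,110)})"
```

```text
{'clock': 4.1, 'position': [0.4838, -0.3652, 0.0667], 'force': [-0.3716, -0.1103, -0.0432], 'width': 0.7997}
```

View pics/side_d.png

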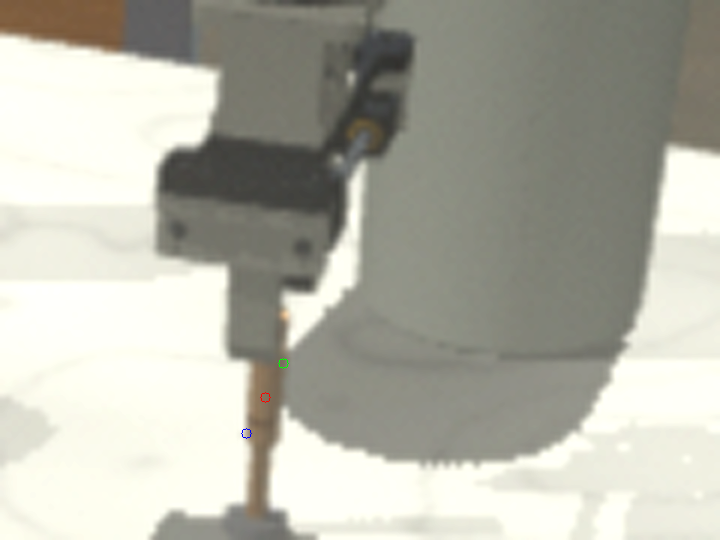

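View pics/top_d.png

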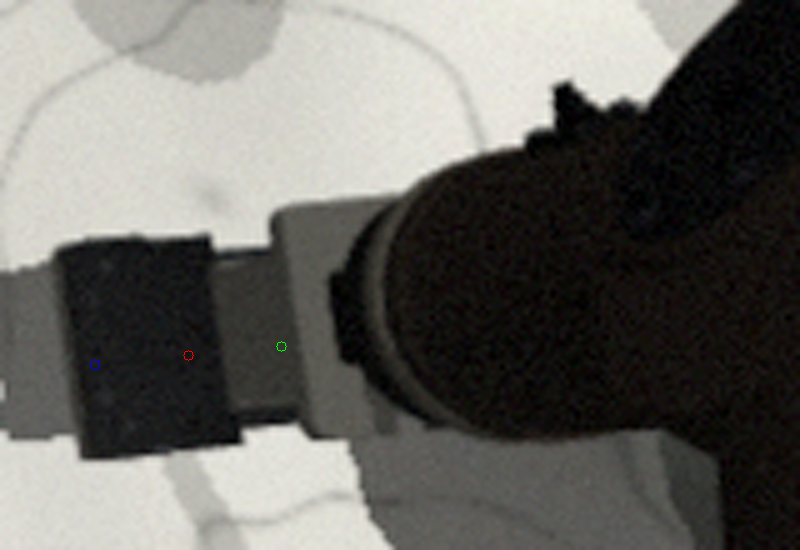

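servo_tool(
  plan=[
    [[0,0,1.2],[0,0,0]],
    [[0,0,1.2],[0,0,0]],
    [[0,0,1.2],[0,0,0]],
    [[0,0,1.2],[0,0,0]],
    [[0,0,1.2],[0,0,0]],
    [[0,0,1.2],[0,0,0]],
    [[0,0,1.2],[0,0,0]],
    [[0,0,1.2],[0,0,0]],
    [[0,0,1.2],[0,0,0]],
    [[0,0,1.2],[0,0,0]],
    [[0,0,1.2],[0,0,0]],
    [[0,0,1.2],[0,0,0]],
  ],
  grip=0.05,
  squeeze=5,
)

```text
clock: 5.4
position: [0.4844, -0.3656, 0.0795]
ee_rot: [2.175, 0.099, -2.171]
force: [-0.4, 0.2, -0.6]
width: 0.047
```

```bash
python3 -c "
from look import *
look('e',{'side':(340,110,120,90)})"
```

```text
{'clock': 5.4, 'position': [0.4844, -0.3656, 0.0795], 'force': [-0.3594, 0.2357, -0.6255], 'width': 0.0475}
```

View pics/side_e.png

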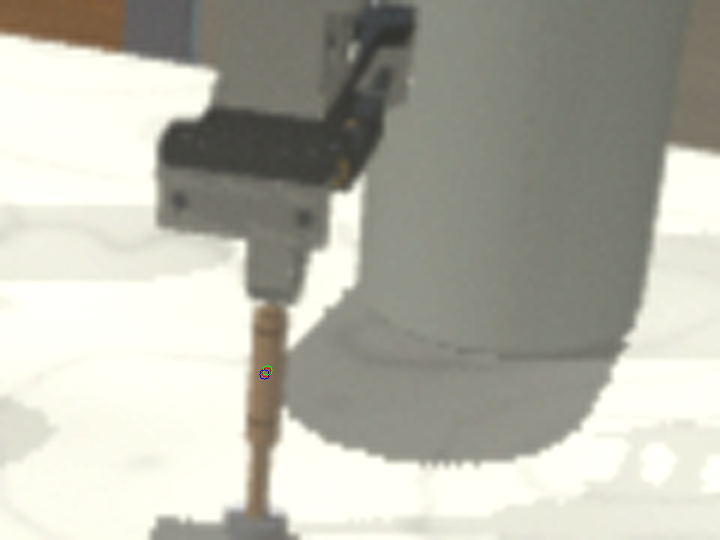

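servo_tool(
  plan=[
    [[0,0,0],[0,0,0]],
    [[0,0,0],[0,0,0]],
    [[0,0,0],[0,0,0]],
    [[0,0,0],[0,0,0]],
    [[0,0,0],[0,0,0]],
    [[0,0,0],[0,0,0]],
    [[0,0,0],[0,0,0]],
    [[0,0,-1],[0,0,0]],
    [[0,0,-2],[0,0,0]],
    [[0,0,-2.5],[0,0,0]],
    [[0,0,-2.5],[0,0,0]],
  ],
  grip=0.6,
)

```text
clock: 6.55
position: [0.4835, -0.365, 0.0531]
ee_rot: [2.173, 0.101, -2.174]
force: [0.7, 0.7, 0.1]
width: 0.595
```

```bash
python3 -c "
from look import *
look('f',{'side':(340,110,120,90)})"
```

```text
{'clock': 6.55, 'position': [0.4835, -0.365, 0.0531], 'force': [0.7365, 0.7048, 0.0636], 'width': 0.5954}
```

View pics/side_f.png

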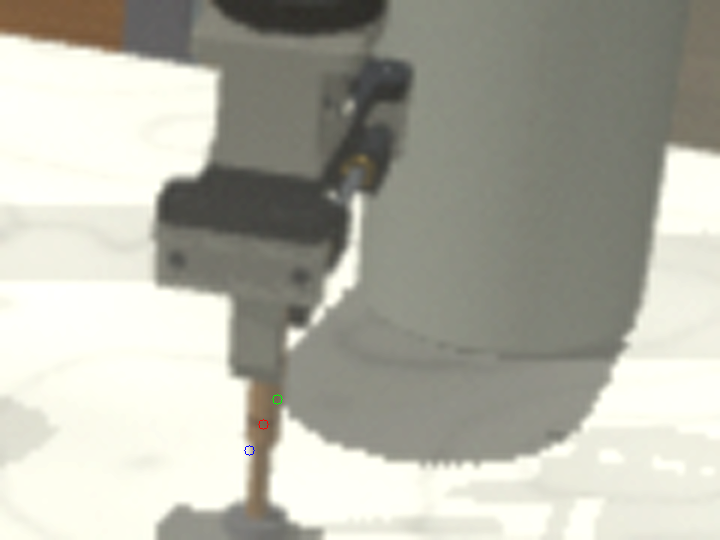

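servo_tool(
  plan=[
    [[0,0,-0.8],[0,0,0]],
    [[0,0,-1.5],[0,0,0]],
    [[0,0,-2.2],[0,0,0]],
    [[0,0,-2.2],[0,0,0]],
    [[0,0,-2.2],[0,0,0]],
  ],
)

```text
clock: 7.1
position: [0.4838, -0.3652, 0.0315]
ee_rot: [2.174, 0.1, -2.174]
force: [0.5, 0.5, 0.9]
width: 0.6
```

servo_tool(
  plan=[
    [[0,0,0],[0,0,0]],
    [[0,0,0],[0,0,0]],
    [[0,0,0],[0,0,0]],
    [[0,0,0],[0,0,0]],
    [[0,0,0],[0,0,0]],
    [[0,0,0],[0,0,0]],
    [[0,0,0],[0,0,0]],
    [[0,0,0],[0,0,0]],
    [[0,0,0],[0,0,0]],
    [[0,0,0],[0,0,0]],
  ],
  grip=0,
  squeeze=15,
)

```text
clock: 8.1
position: [0.4838, -0.3653, 0.0316]
ee_rot: [2.174, 0.1, -2.174]
force: [-0.4, -0.1, 0.2]
width: 0.17
```

```bash
python3 -c "
from look import *
look('g',{'side':(340,110,120,90)})"
```

```text
{'clock': 8.1, 'position': [0.4838, -0.3653, 0.0316], 'force': [-0.3813, -0.145, 0.2304], 'width': 0.1703}
```

View pics/side_g.png

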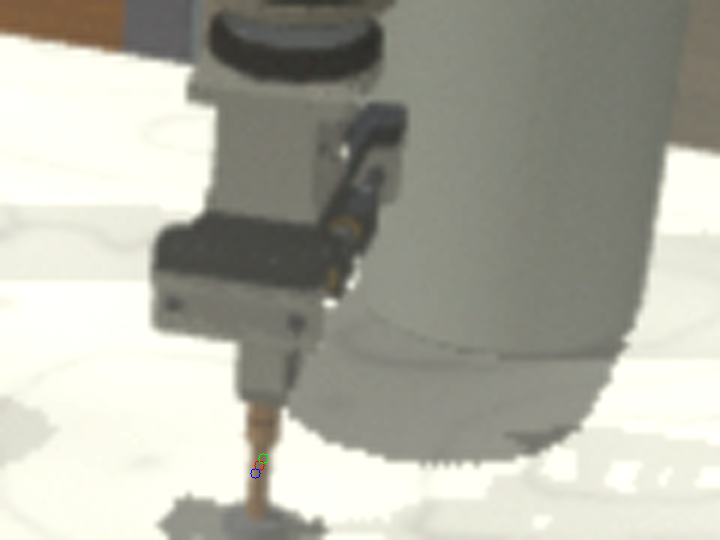

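servo_tool(
  plan=[
    [[0,0,1.5],[0,0,0]],
    [[0,0,3.5],[0,0,0]],
    [[0,0,5.5],[0,0,0]],
    [[0,0,6.5],[0,0,0]],
    [[0,0,6.5],[0,0,0]],
  ],
  squeeze=20,
)

```text
clock: 8.65
position: [0.4846, -0.3657, 0.0977]
ee_rot: [2.175, 0.099, -2.171]
force: [-0.2, -0.7, -1.1]
width: 0.171
```

servo_tool(
  plan=[
    [[0.1,2,0],[0,0,0]],
    [[0.3,5,0],[0,0,0]],
    [[0.5,9,0],[0,0,0]],
    [[0.7,13,0],[0,0,0]],
    [[0.9,17,0],[0,0,0]],
    [[1.1,21,0],[0,0,0]],
    [[1.3,24,0],[0,0,0]],
    [[1.4,26.5,0],[0,0,0]],
    [[1.5,27.7,0],[0,0,0]],
    [[1.5,27.7,0],[0,0,0]],
    [[1.5,27.7,0],[0,0,0]],
  ],
)

```text
clock: 9.75
position: [0.4993, -0.09, 0.0973]
ee_rot: [2.175, 0.097, -2.172]
force: [0.6, 0.5, -2.0]
width: 0.172
```

```bash
python3 -c "
from look import *
look('h',{'side':(270,160,120,120),'top':(300,190,160,110)})"
```

```text
{'clock': 9.75, 'position': [0.4993, -0.09, 0.0973], 'force': [0.581, 0.4779, -2.004], 'width': 0.1723}
```

View pics/side_h.png

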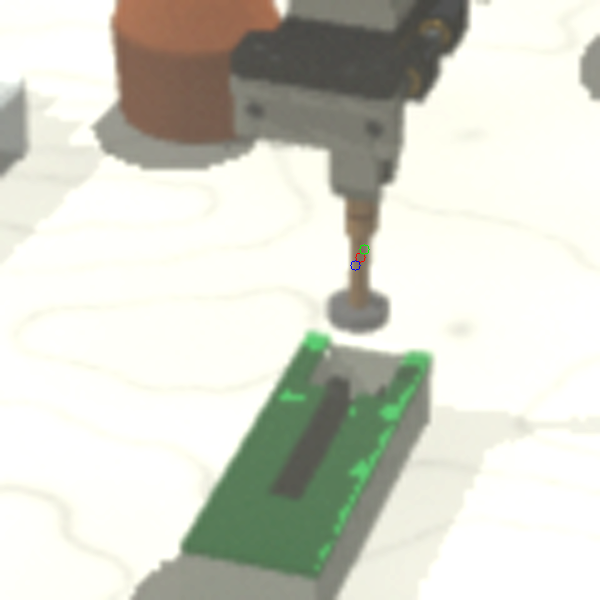

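View pics/top_h.png

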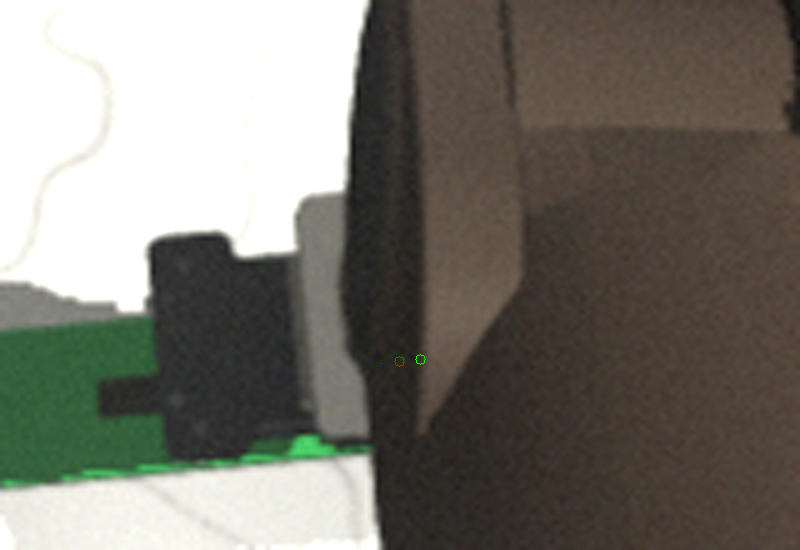

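```bash
python3 - <<'E'
from fit import *
s=arm.observe();print(s['position'])
p=arm.get_image('side');print(s['position'])
q,c=fit_dock(p,[.4972,-.0837,.092],(280,205,100,95)); print('dock side',q)
dz=s['position'][2]-.0316; print('foot z',dz)
x,y=320,190; f=p['frame'][y:y+50,x:x+40]
g=cv2.resize(f,None,fx=12,fy=12,interpolation=cv2.INTER_CUBIC)
print(atz(p,(341.5,222.1),dz+.004))
def foot(Z,X,col):
    th=np.linspace(0,6.283,60); U=[proj(p,[X[0]+.015*np.cos(t),X[1]+.015*np.sin(t),Z]) for t in th]
    cv2.polylines(g,[((np.array(U)-[x,y]+.5)*12).astype(int)],True,col,1)
X=atz(p,(341.5,222.1),dz+.004)
foot(dz,X,(0,0,255)); foot(dz+.008,X,(0,255,0))
cv2.imwrite('pics/foot.png',g)
E
```

```text
[ 0.49937136 -0.09058092  0.09749722]
[ 0.49937136 -0.09058092  0.09749722]
dock side [ 0.49700018 -0.0824933   0.0989744 ]
foot z 0.06589721761370336
[ 0.49626184 -0.08452276  0.06989722]
```

View pics/foot.png

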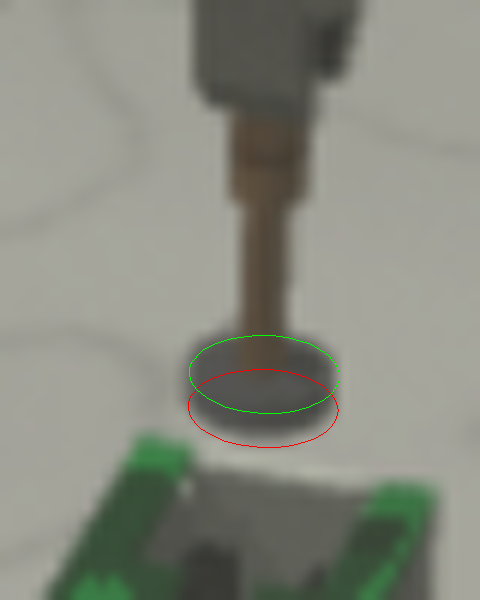

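servo_tool(
  plan=[
    [[0,0.2,0],[0,0,0]],
    [[0.05,0.4,-0.5],[0,0,0]],
    [[0.05,0.4,-1.2],[0,0,0]],
    [[0.05,0.4,-1.9],[0,0,0]],
    [[0.05,0.4,-1.9],[0,0,0]],
    [[0.05,0.4,-1.9],[0,0,0]],
  ],
)

```text
clock: 10.5
position: [0.4996, -0.0864, 0.0782]
ee_rot: [2.175, 0.096, -2.173]
force: [0.3, -0.3, -1.7]
width: 0.169
```

```bash
cat > foot.py <<'E'
from h import *
def foot(tag,X,Z,box=(315,190,60,60)):
    p=arm.get_image('side'); x,y,w,h=box;S=10
    g=np.clip(cv2.resize(p['frame'][y:y+h,x:x+w],None,fx=S,fy=S,interpolation=cv2.INTER_CUBIC)*1.5,0,255).astype(np.uint8)
    th=np.linspace(0,6.283,60)
    for dz,col in((0,(0,0,255)),(.008,(0,255,0))):
        U=[proj(p,[X[0]+.015*np.cos(t),X[1]+.015*np.sin(t),Z+dz]) for t in th]
        cv2.polylines(g,[((np.array(U)-[x,y]+.5)*S).astype(int)],True,col,1)
    q=(.497,-.083,.095);c,sn=np.cos(q[2]),np.sin(q[2])
    U=[proj(p,[q[0]+(a*c-b*sn)/1e3,q[1]+(a*sn+b*c)/1e3,.038]) for a,b in((-18,-20),(18,-20),(18,20),(-18,20))]
    cv2.polylines(g,[((np.array(U)-[x,y]+.5)*S).astype(int)],True,(255,0,255),1)
    cv2.imwrite(f'pics/foot_{tag}.png',g)
E
python3 - <<'E'
from foot import *
s=arm.observe();print(s['position'],s['force'],s['width'])
foot('b',(.497,-.083),s['position'][2]-.0316)
E
```

```text
[ 0.49961399 -0.08642487  0.07817955] [ 0.34036668 -0.29861323 -1.67891768] 0.1685727580386496
```

View pics/foot_b.png

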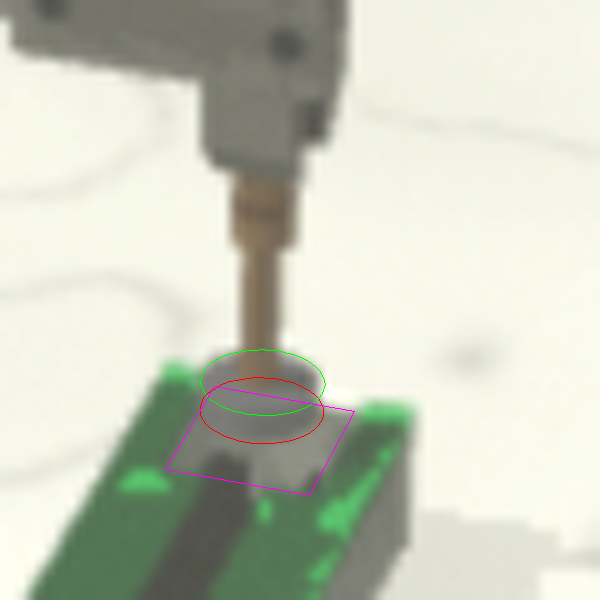

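servo_tool(
  plan=[
    [[-0.05,0.15,-0.2],[0,0,0]],
    [[-0.05,0.15,-0.5],[0,0,0]],
    [[-0.05,0.15,-0.8],[0,0,0]],
    [[-0.05,0.15,-1.1],[0,0,0]],
    [[-0.05,0.15,-1.3],[0,0,0]],
    [[-0.05,0.15,-1.3],[0,0,0]],
  ],
)

```text
clock: 11.15
position: [0.4991, -0.0849, 0.0651]
ee_rot: [2.175, 0.096, -2.173]
force: [0.2, 0.1, -0.9]
width: 0.171
```

```bash
python3 - <<'E'
from foot import *
s=arm.observe();print(s['position'],s['force'],s['ft_torque'])
foot('c',(.497,-.083),s['position'][2]-.0316)
E
```

```text
[ 0.49913391 -0.08494228  0.0651163 ] [ 0.16056376  0.06082613 -0.9062042 ] [ 0.01595595  0.03089098 -0.02850405]
```

View pics/foot_c.png

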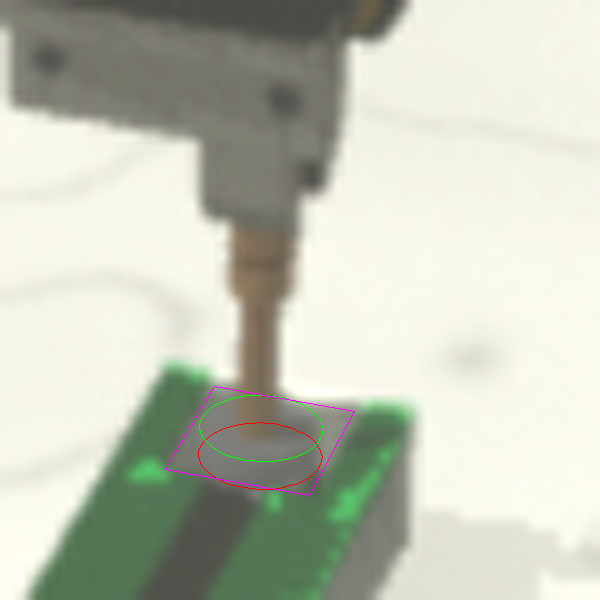

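servo_tool(
  plan=[
    [[0,0,-0.3],[0,0,0]],
    [[0,0,-0.6],[0,0,0]],
    [[0,0,-0.9],[0,0,0]],
    [[0,0,-1.2],[0,0,0]],
    [[0,0,-1.35],[0,0,0]],
    [[0,0,-1.35],[0,0,0]],
  ],
)

```text
clock: 11.8
position: [0.4991, -0.085, 0.0515]
ee_rot: [2.175, 0.096, -2.173]
force: [-0.6, -0.2, -1.2]
width: 0.169
```

servo_tool(
  plan=[
    [[0,0,-0.1],[0,0,0]],
    [[0,0,-0.2],[0,0,0]],
    [[0,0,-0.2],[0,0,0]],
  ],
)

```text
clock: 12.1
position: [0.4992, -0.0849, 0.0495]
ee_rot: [2.175, 0.096, -2.173]
force: [0.7, 0.2, -0.0]
width: 0.171
```

servo_tool(
  plan=[
    [[0,0,-0.1],[0,0,0]],
    [[0,0,-0.1],[0,0,0]],
    [[0,0,-0.1],[0,0,0]],
  ],
)

```text
clock: 12.4
position: [0.4992, -0.085, 0.0487]
ee_rot: [2.175, 0.096, -2.173]
force: [-0.0, 0.4, 2.1]
width: 0.171
```

```bash
python3 - <<'E'
from foot import *
for i in range(4):
    arm.get_image('side'); s=arm.observe();print(np.round(s['position'],4),np.round(s['force'],2),np.round(s['ft_torque'],3))
E
```

```text
[ 0.4993 -0.085   0.0487] [-0.74 -0.4   1.83] [0.08  0.203 0.005]
[ 0.4992 -0.085   0.0487] [-0.37  0.22  2.47] [0.101 0.222 0.037]
[ 0.4993 -0.085   0.0487] [-0.29 -0.65  2.71] [ 0.058  0.18  -0.016]
[ 0.4992 -0.0849  0.0486] [-1.41 -0.66  2.85] [0.07  0.192 0.009]
```

servo_tool(
  plan=[
    [[-0.02,0.2,0],[0,0,0]],
    [[-0.05,0.5,0],[0,0,0]],
    [[-0.08,0.8,0],[0,0,0]],
    [[-0.1,1.1,0],[0,0,0]],
    [[-0.13,1.4,0],[0,0,0]],
    [[-0.16,1.7,0],[0,0,0]],
    [[-0.19,2.0,0],[0,0,0]],
    [[-0.19,2.0,0],[0,0,0]],
  ],
)

```text
clock: 13.4
position: [0.4973, -0.0643, 0.0486]
ee_rot: [2.175, 0.097, -2.173]
force: [1.1, -1.0, 2.0]
width: 0.173
```

```bash
python3 - <<'E'
from foot import *
for i in range(3):
    arm.get_image('side'); s=arm.observe();print(np.round(s['position'],4),np.round(s['force'],2),np.round(s['ft_torque'],3))
foot('d',(.497,-.083),.018,(300,190,80,60))
E
```

```text
[ 0.4973 -0.0644  0.0486] [ 0.78 -0.15  3.16] [-0.046  0.018  0.031]
[ 0.4973 -0.0644  0.0486] [ 0.42 -0.61  3.36] [0.024 0.012 0.009]
[ 0.4973 -0.0645  0.0486] [-0.05  0.21  2.55] [ 0.098  0.002 -0.026]
```

View pics/foot_d.png

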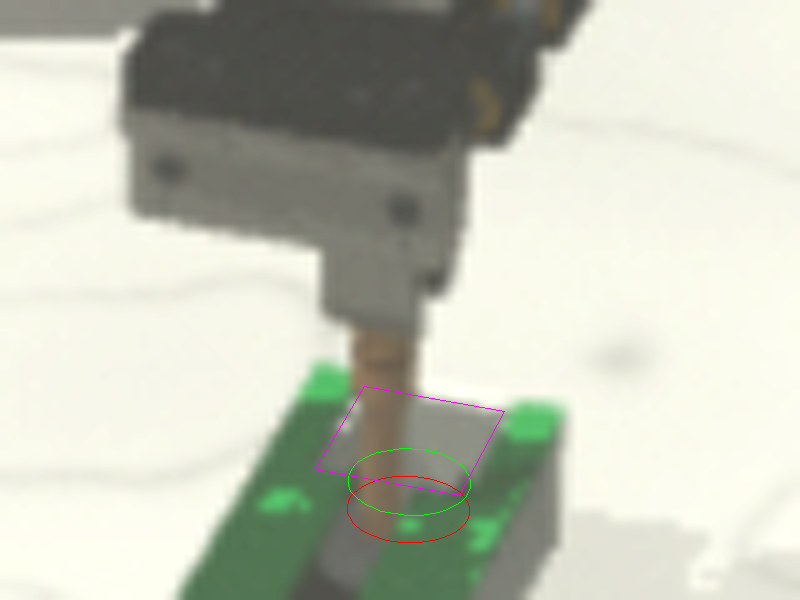

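servo_tool(
  plan=[
    [[-0.02,0.2,0],[0,0,0]],
    [[-0.05,0.5,0],[0,0,0]],
    [[-0.08,0.8,0],[0,0,0]],
    [[-0.1,1.1,0],[0,0,0]],
    [[-0.13,1.4,0],[0,0,0]],
    [[-0.16,1.7,0],[0,0,0]],
    [[-0.19,2.0,0],[0,0,0]],
    [[-0.19,2.0,0],[0,0,0]],
  ],
)

```text
clock: 14.4
position: [0.4954, -0.0438, 0.0486]
ee_rot: [2.175, 0.098, -2.173]
force: [0.0, -0.2, 3.1]
width: 0.172
```

```bash
python3 - <<'E'
from foot import *
for i in range(3):
    arm.get_image('side'); s=arm.observe();print(np.round(s['position'],4),np.round(s['force'],2),np.round(s['ft_torque'],3))
foot('e',(.497,-.083),.018,(300,190,80,60))
E
```

```text
[ 0.4954 -0.044   0.0486] [-0.3  -0.45  2.02] [-0.039  0.033 -0.   ]
[ 0.4954 -0.044   0.0486] [0.74 0.33 3.09] [-0.001  0.005  0.028]
[ 0.4954 -0.044   0.0486] [ 0.62 -0.52  1.43] [0.092 0.05  0.036]
```

View pics/foot_e.png

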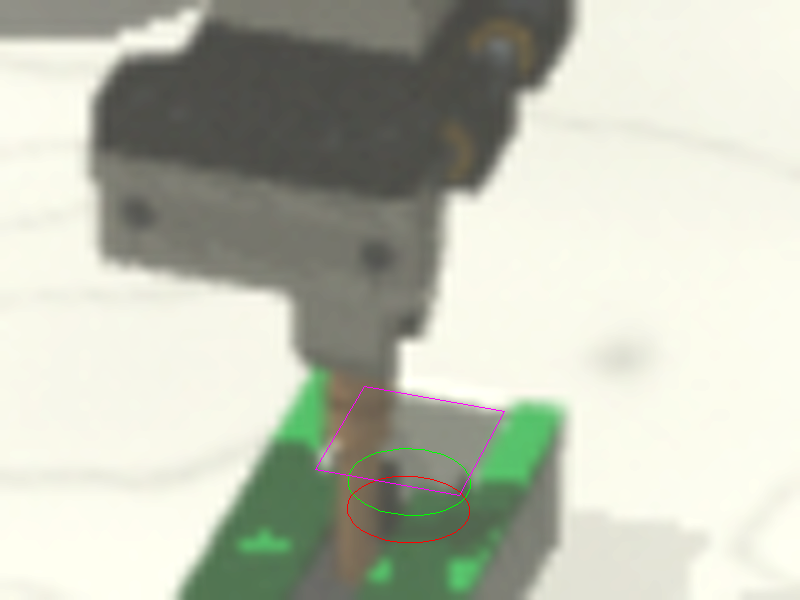

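servo_tool(
  plan=[
    [[-0.01,0.1,-0.05],[0,0,0]],
    [[-0.02,0.2,-0.05],[0,0,0]],
    [[-0.02,0.2,-0.05],[0,0,0]],
  ],
)

```text
clock: 14.9
position: [0.4953, -0.0425, 0.0482]
ee_rot: [2.175, 0.096, -2.173]
force: [-0.1, -3.1, 4.2]
width: 0.172
```

servo_tool(
  plan=[
    [[-0.01,0.1,0],[0,0,0]],
    [[-0.02,0.2,0],[0,0,0]],
    [[-0.02,0.2,0],[0,0,0]],
  ],
)

```text
clock: 15.2
position: [0.4952, -0.0403, 0.0482]
ee_rot: [2.176, 0.097, -2.173]
force: [0.3, -3.5, 3.7]
width: 0.172
```

servo_tool(
  plan=[
    [[-0.01,0.1,0],[0,0,0]],
    [[-0.02,0.2,0],[0,0,0]],
    [[-0.02,0.2,0],[0,0,0]],
  ],
)

```text
clock: 15.5
position: [0.4949, -0.0381, 0.0482]
ee_rot: [2.175, 0.097, -2.173]
force: [0.4, -3.5, 3.4]
width: 0.168
```

servo_tool(
  plan=[
    [[-0.01,0.1,0],[0,0,0]],
    [[-0.02,0.2,0],[0,0,0]],
    [[-0.02,0.2,0],[0,0,0]],
  ],
)

```text
clock: 15.8
position: [0.4948, -0.0359, 0.0482]
ee_rot: [2.175, 0.097, -2.173]
force: [0.9, -2.9, 3.7]
width: 0.172
```

servo_tool(
  plan=[
    [[-0.01,0.1,0],[0,0,0]],
    [[-0.02,0.2,0],[0,0,0]],
    [[-0.02,0.2,0],[0,0,0]],
  ],
)

```text
clock: 16.1
position: [0.4945, -0.0337, 0.0482]
ee_rot: [2.175, 0.098, -2.173]
force: [0.9, -2.5, 3.7]
width: 0.172
```

servo_tool(
  plan=[
    [[-0.01,0.1,0],[0,0,0]],
    [[-0.03,0.2,0],[0,0,0]],
    [[-0.03,0.2,0],[0,0,0]],
  ],
)

```text
clock: 16.4
position: [0.4943, -0.0314, 0.0482]
ee_rot: [2.175, 0.098, -2.172]
force: [0.6, -2.2, 3.5]
width: 0.17
```

servo_tool(
  plan=[
    [[-0.01,0.1,0],[0,0,0]],
    [[-0.03,0.2,0],[0,0,0]],
    [[-0.03,0.2,0],[0,0,0]],
  ],
)

```text
clock: 16.7
position: [0.494, -0.0292, 0.0482]
ee_rot: [2.175, 0.098, -2.172]
force: [0.3, -2.8, 3.4]
width: 0.171
```

servo_tool(
  plan=[
    [[-0.01,0.1,0],[0,0,0]],
    [[-0.02,0.2,0],[0,0,0]],
    [[-0.02,0.2,0],[0,0,0]],
  ],
)

```text
clock: 17.0
position: [0.4937, -0.027, 0.0482]
ee_rot: [2.175, 0.099, -2.172]
force: [0.3, -2.7, 3.4]
width: 0.169
```

servo_tool(
  plan=[
    [[-0.01,0.1,0],[0,0,0]],
    [[-0.02,0.2,0],[0,0,0]],
    [[-0.02,0.2,0],[0,0,0]],
  ],
)

```text
clock: 17.3
position: [0.4934, -0.0248, 0.0482]
ee_rot: [2.175, 0.099, -2.172]
force: [0.4, -3.2, 3.2]
width: 0.169
```

servo_tool(
  plan=[
    [[-0.01,0.1,-0.02],[0,0,0]],
    [[-0.02,0.2,-0.02],[0,0,0]],
    [[-0.02,0.2,-0.02],[0,0,0]],
  ],
)

```text
clock: 17.6
position: [0.4932, -0.0226, 0.048]
ee_rot: [2.175, 0.099, -2.172]
force: [0.3, -3.8, 3.9]
width: 0.169
```

servo_tool(
  plan=[
    [[-0.01,0.1,0],[0,0,0]],
    [[-0.02,0.2,0],[0,0,0]],
    [[-0.02,0.2,0],[0,0,0]],
  ],
)

```text
clock: 17.9
position: [0.493, -0.0204, 0.048]
ee_rot: [2.175, 0.1, -2.172]
force: [0.2, -2.8, 4.1]
width: 0.169
```

servo_tool(
  plan=[
    [[-0.01,0.1,0],[0,0,0]],
    [[-0.02,0.2,0],[0,0,0]],
    [[-0.02,0.2,0],[0,0,0]],
  ],
)

```text
clock: 18.2
position: [0.4927, -0.0182, 0.048]
ee_rot: [2.175, 0.1, -2.172]
force: [-0.1, -3.0, 3.7]
width: 0.169
```

servo_tool(
  plan=[
    [[-0.01,0.1,0],[0,0,0]],
    [[-0.02,0.2,0],[0,0,0]],
    [[-0.02,0.2,0],[0,0,0]],
  ],
)

```text
clock: 18.5
position: [0.4925, -0.016, 0.048]
ee_rot: [2.175, 0.1, -2.172]
force: [0.9, -2.7, 3.9]
width: 0.17
```

servo_tool(
  plan=[
    [[-0.01,0.1,0],[0,0,0]],
    [[-0.02,0.2,0],[0,0,0]],
    [[-0.02,0.2,0],[0,0,0]],
  ],
)

```text
clock: 18.8
position: [0.4923, -0.0137, 0.048]
ee_rot: [2.174, 0.101, -2.172]
force: [0.2, -2.5, 3.0]
width: 0.171
```

servo_tool(
  plan=[
    [[-0.01,0.1,0],[0,0,0]],
    [[-0.02,0.2,0],[0,0,0]],
    [[-0.02,0.2,0],[0,0,0]],
  ],
)

```text
clock: 19.1
position: [0.4915, -0.0108, 0.0476]
ee_rot: [2.173, 0.103, -2.173]
force: [-0.6, 0.6, -1.5]
width: 0.171
```

servo_tool(
  plan=[
    [[0,0,-0.1],[0,0,0]],
    [[0,0,-0.2],[0,0,0]],
    [[0,0,-0.2],[0,0,0]],
  ],
)

```text
clock: 19.4
position: [0.4911, -0.0106, 0.0453]
ee_rot: [2.173, 0.103, -2.174]
force: [-0.6, 0.2, -0.3]
width: 0.166
```

servo_tool(
  plan=[
    [[0,0,-0.1],[0,0,0]],
    [[0,0,-0.2],[0,0,0]],
    [[0,0,-0.3],[0,0,0]],
    [[0,0,-0.3],[0,0,0]],
  ],
)

```text
clock: 19.8
position: [0.491, -0.0106, 0.0421]
ee_rot: [2.172, 0.103, -2.175]
force: [-0.1, -0.8, -1.6]
width: 0.171
```

servo_tool(
  plan=[
    [[0,0,-0.1],[0,0,0]],
    [[0,0,-0.2],[0,0,0]],
    [[0,0,-0.3],[0,0,0]],
    [[0,0,-0.35],[0,0,0]],
    [[0,0,-0.35],[0,0,0]],
  ],
)

```text
clock: 20.3
position: [0.4909, -0.0106, 0.0385]
ee_rot: [2.172, 0.103, -2.175]
force: [-0.1, -0.6, -1.9]
width: 0.168
```

servo_tool(
  plan=[
    [[0,0,-0.05],[0,0,0]],
    [[0,0,-0.1],[0,0,0]],
    [[0,0,-0.1],[0,0,0]],
  ],
)

```text
clock: 20.6
position: [0.491, -0.0106, 0.0375]
ee_rot: [2.172, 0.103, -2.175]
force: [-0.5, 0.4, 0.5]
width: 0.17
```

```bash
python3 - <<'E'
from foot import *
for i in range(3):
    arm.get_image('side'); s=arm.observe();print(np.round(s['position'],4),np.round(s['force'],2),np.round(s['ft_torque'],3),cv2.Rodrigues(np.array(s['ee_rot']))[0].round(4)[:,0])
foot('f',(.497,-.083),.018,(300,190,80,60))
E
```

```text
[ 0.491  -0.0106  0.0375] [-0.44  0.84 -1.13] [0.035 0.033 0.027] [-1.1e-03  5.0e-04 -1.0e+00]
[ 0.4909 -0.0106  0.0375] [-0.72  0.48 -0.78] [-0.002 -0.002 -0.024] [-1.3e-03  5.0e-04 -1.0e+00]
[ 0.491  -0.0106  0.0375] [ 0.25 -0.3  -0.45] [0.047 0.058 0.041] [-1.2e-03  5.0e-04 -1.0e+00]
```

View pics/foot_f.png

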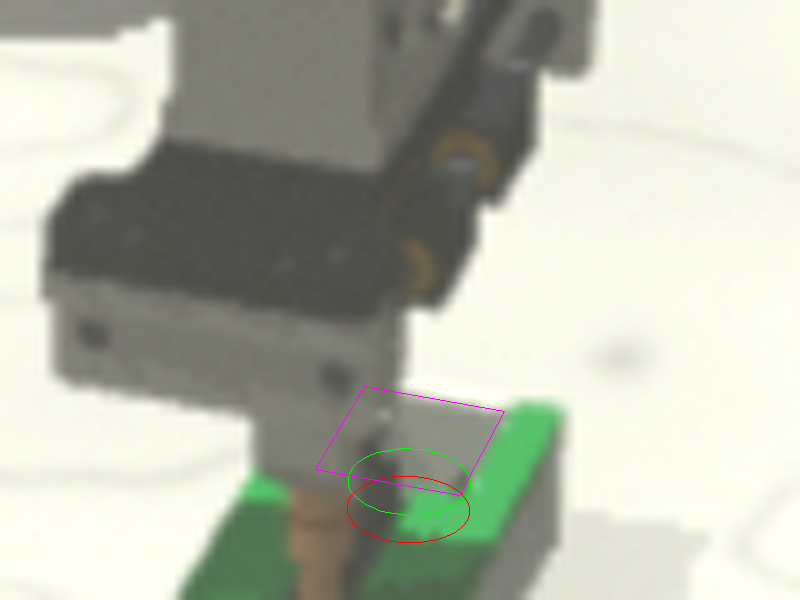

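servo_tool(
  plan=[
    [[0,0,-0.06],[0,0,0]],
    [[0,0,-0.06],[0,0,0]],
    [[0,0,-0.06],[0,0,0]],
  ],
)

```text
clock: 21.1
position: [0.491, -0.0106, 0.037]
ee_rot: [2.172, 0.103, -2.175]
force: [-1.1, -0.1, 1.8]
width: 0.167
```

servo_tool(
  plan=[
    [[0,0,0],[0,0,0]],
    [[0,0,0],[0,0,0]],
    [[0,0,0],[0,0,0]],
    [[0,0,0],[0,0,0]],
    [[0,0,0],[0,0,0]],
    [[0,0,0],[0,0,0]],
    [[0,0,0],[0,0,0]],
  ],
  grip=0.6,
)

```text
clock: 21.8
position: [0.491, -0.0106, 0.037]
ee_rot: [2.172, 0.103, -2.175]
force: [0.0, 0.2, 0.5]
width: 0.598
```

```bash
python3 - <<'E'
from foot import *
s=arm.observe();print(np.round(s['position'],4),np.round(s['force'],2),s['width'])
foot('g',(.497,-.083),.018,(300,190,80,60))
E
```

```text
[ 0.491  -0.0106  0.037 ] [0.03 0.21 0.47] 0.5983012339622612
```

View pics/foot_g.png

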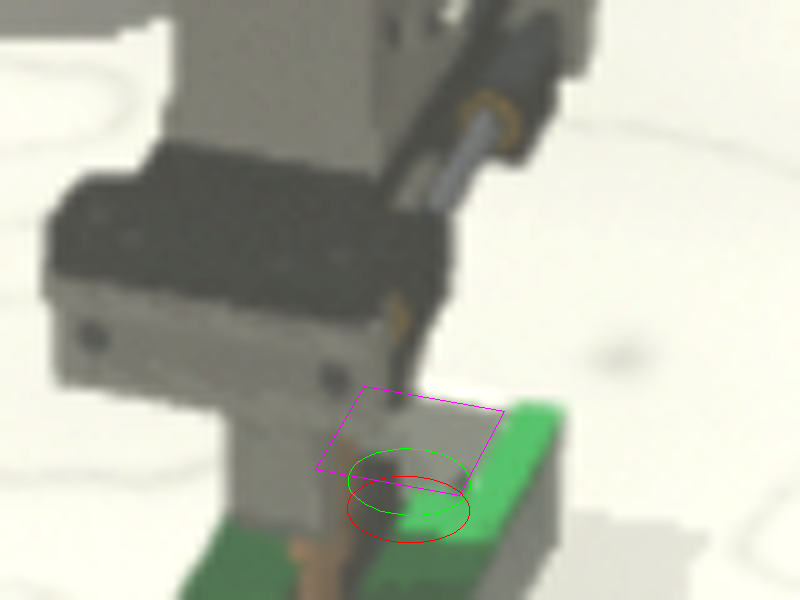

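Released; rise straight up, then check.

servo_tool(
  plan=[
    [[0,0,1],[0,0,0]],
    [[0,0,3],[0,0,0]],
    [[0,0,5],[0,0,0]],
    [[0,0,7],[0,0,0]],
    [[0,0,9],[0,0,0]],
    [[0,0,12],[0,0,0]],
    [[0,-3,15],[0,0,0]],
    [[0,-7,16],[0,0,0]],
    [[0,-11,16],[0,0,0]],
    [[0,-15,16],[0,0,0]],
    [[0,-18,16],[0,0,0]],
    [[0,-18,16],[0,0,0]],
  ],
)

```text
clock: 23.05
position: [0.49, -0.1958, 0.1978]
ee_rot: [2.175, 0.093, -2.177]
force: [-0.9, 0.6, 0.2]
width: 0.597
```

```bash
python3 - <<'E'
from look import *
look('z',{'side':(270,180,120,120),'top':(270,190,160,110)})
P={n:arm.get_image(n) for n in('side','top')}
for n,p in P.items(): print(n,[(np.round(d['at'],1).tolist(),round(d['score'],2)) for d in arm.search_frame(p,'stick')[:2]])
E
```

```text
{'clock': 23.05, 'position': [0.49, -0.1958, 0.1978], 'force': [-0.8522, 0.5976, 0.2251], 'width': 0.5966}
side [([332.4, 236.6], 0.56)]
top []
```

View pics/side_z.png

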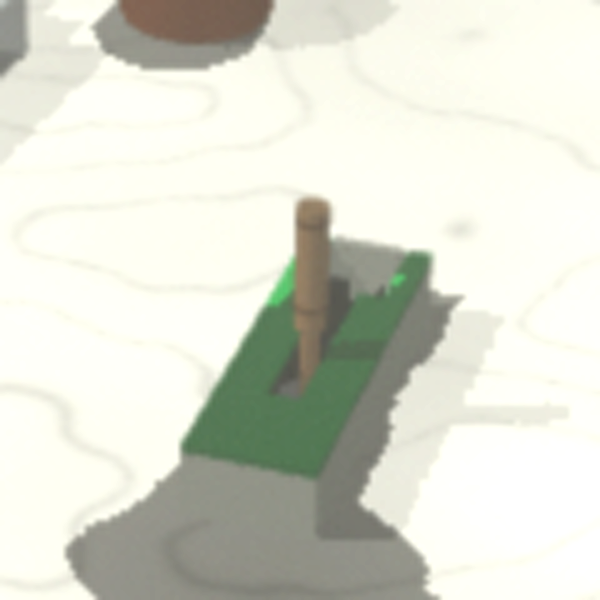

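View pics/top_z.png

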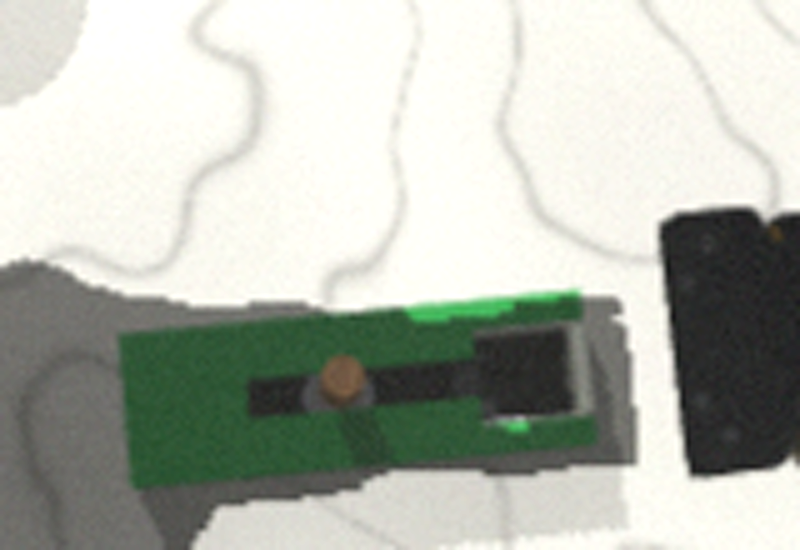

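```bash
python3 - <<'E'
from h import *
a=arm.get_image('top');b=arm.get_image('side')
X=tri(a,(338.5,265.3),b,(332.5,220.9));print('cap centre',X,'bottom z',X[2]-.112+.0044)
print('y_dock/x_dock(top)',(lambda d:(d@[-.0947,.9955],d@[.9955,.0947]))(atz(a,(338.5,265.3),.118)[:2]-np.array([.5,-.0868])))
for q in('jar','dish','hide','scoop'):
    print(q,[np.round(r[0]['at'],1).tolist() if (r:=arm.search_frame(p,q)) else None for p in(b,a)])
print(arm.observe()['clock'])
E
```

```text
cap centre [ 0.49062884 -0.01076031  0.11548754] bottom z 0.007887539648736439
y_dock/x_dock(top) (np.float64(0.07679142515674368), np.float64(-0.0017849764498296728))
jar [[245.6, 296.8], None]
dish [[215.4, 270.3], [255.6, 174.2]]
hide [[307.8, 171.0], [501.5, 159.7]]
scoop [[335.5, 392.1], [150.9, 346.5]]
23.85
```

```bash
python3 -c "
from cell import arm
print(arm.sign_off())"
```

```text
the job is handed in; nothing more can be done
None
```

The stick is standing upright and released in the hidden seat, about 76 mm along the slot. I handed the job in at about 24 s of the 72 s allowed.

**What I did:** I gripped the stick by its bamboo, lowered the foot through the entry onto the ledges, and slid it along in 2 mm steps with about 3–4 N of downward force. At the seat the force fell away. I stopped there, lowered the foot the last 12 mm or so to the floor, opened the gripper and pulled clear.

**Last checks**
- **Height:** the stick's top puts the foot's underside at about 8 mm by camera and 6 mm by arm reading; on the ledges it would be 18 mm.
- **Position:** the stick is within about 2 mm of the slot's centre line and looks upright in both pictures.
- **Force:** the highest wrist force I read while the stick was in the dock was about 5 N. I read it only at the end of each move.
- **Bystanders:** the dish, hide and scoop were found close to where they started. The largest shift was about 10 pixels, for the hide in the top view. It was only about 3 pixels in the side view and the arm never went near it, so I put it down to detection scatter. The network missed the jar in the last top view; the side view showed it in place.

**Disagreements**
- **Tool height:** the fingertips were about 37 mm higher than the reported tool position. A test close above the stick, which shut on nothing, confirmed it, so I worked from the pictures and the contact force instead.
- **Cameras:** the side and top views differed by 3–6 mm, so I used relative shifts between stick and dock.

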